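# Stow the slide boxes in the purged dry box and set its purge screw

### The arm

A 6-joint arm with a two-finger parallel gripper is mounted at the origin on the work surface. World frame = base frame: x ahead of the robot, y to its left, z up, the work surface at z = 0. Lengths are in mm, angles in rad, forces in N, time in s.
With the tool pointing down it reaches from about 275 to 750 mm from the base axis. Payload 10.2 kg.
Tool frame: the origin (TCP) lies midway between the tips of the shut fingers; the grasp point (between the pads) lies grip_point_offset behind it (grip_point_offset is the distance from the TCP to the grasp point, in mm); z points along the fingers, y is the line along which they close (so a half turn about z gives the same grasp; the last joint's range is limited). The gripper opens to 85 mm and grips with 20 to 120 N. Pads are 22 mm wide; open, the fingers measure 114 mm over their backs; the gripper's body (76 mm by 85 mm) begins 54 mm behind the grasp point. The pads swing forward as they close: fully open they stand 13 mm farther back than shut.
Start: joints at [0.94, 0.313, 1.498, -0, 1.331, -0.223], TCP at [208.223, 481.948, 231.294] pointing down, gripper open.
Joint ranges: [-2.94, 2.94], [-0.97, 2.17], [0.19, 2.56], [-1.23, 4.37], [0.02, 3.11], [-2.88, 2.88]. Speed limits (rad/s): [2.39, 2.39, 3.01, 3.14, 3.14, 3.14].

### API

Orientations are given as a unit quaternion [x, y, z, w].
In Python, from cell import * gives the robot as it stands.
- The arm moves only by the tool arm_command, never from a script. Its argument "targets" is one flat list of numbers, 6 for each row, row after row: the shift along the tool's x, y, z as a fraction of full scale, then the turn, a rotation vector about the tool's x, y, z as a fraction of full scale. A call has 1 to 20 rows; each row shifts and turns the commanded pose from where the row before left it, along the tool's axes as they then stand; what a row does not reach is not made up. Full scale, the value 1, is 0.03 m for a shift and 0.12 rad for a turn. A row lasts 1/12 s, in which the tool goes at most 41.7 mm and 7.16 degrees, less where a joint would pass 70% of its speed; a pose out of reach is approached as far as the arm can. A call with a number of a shift or a turn outside -1 to 1 is refused whole. A call with a gripper value outside its range is refused whole. "gripper" is the closure in counts, from 0 (fully open) to 255 (shut), set as the call begins (left out, the last holds). The fingers move at their own pace and stop on an object; "squeeze" is the grip in N (left out, the last holds). Time passes only in rows, so rows that do not move let the fingers close. It gives the time, the measured TCP pose, the force, the opening and the grip force at its end, in the units of the state.
- state(): the state, without advancing time (a new reading comes with each control period).
- snapshot(name): name is "scene" or "top" or "wrist"; returns a dict with "image" (420x560x3 uint8, blue, green, red), "range_z" (420x560 float32, mm along the optical axis (not along the pixel's ray), 0 where there is no reading), "intrinsics" (3x3 intrinsics, pixels), "rvec" (rotation vector, rad) and "tvec" (3), from world to camera coordinates, as OpenCV has them; the wrist camera has in their place "tool_from_camera" (4x4, takes a point from camera to tool coordinates, whose origin is the TCP and whose axes are the flange's). Camera axes: x right, y down, z forward; pixel columns grow to the right and rows downward; lengths in mm; the calibration is good to about 2 mm. A picture is of the moment at which its call begins: read the wrist's pose just before it.
- sign_off(): hands the job in; it is judged then, once.
The state is a dict: "time": time; "joints": joint angles; "dq": joint speeds; "joint_torque": joint torques, N m; "position": TCP position; "tcp_rot": TCP orientation; "wrist_force": force on the tool from outside, world axes, zero at the start; "ft_torque": the same for the moment, N m; "width": opening from 0.0 (shut) to 1.0 (fully open); "gripper_force": force on a finger pad.
Only numpy, scipy, OpenCV 4.12 (cv2) and the standard library are available. Lean on these libraries where they do the work, as an engineer would, in place of code of your own. Each camera call takes 0.05 s, during which the arm holds its last target. There are 200 camera calls.

### The job

Swing the dry box's clear lid up until it rests back on its stop, lay every slide box that is on the counter on the chamber floor, and close the lid again. Then turn the purge screw clockwise until it bottoms and back it off a quarter of a turn (90 degrees). Leave the timer, bottle and dish where they are.

Things in the scene. Friction and masses are not known exactly. Their poses are not given: they have to be found in the camera images.
- chamber (a point): Centre of the inner floor of the fixed white dry-storage box. Chamber: 130 mm along this frame's x, 310 mm along its y, 55 mm deep; floor is 8 mm above the counter, walls 6 mm thick, rim 63 mm above the counter. The frame's x points away from the robot, y to the left, z up; the box stands at a varying place and yaw and does not move.
- lid_hinge (a point): Middle of the lid's hinge line, on the box's far rim (71 mm along +x and 55 mm above the chamber point). Hinge line lies along the chamber's y.
- lid (a joint): Angle of the clear lid: 0 closed flat on the rim, 1.85 rad fully open, leaning back on its stop. Friction hinge (0.45 N m): the lid stays wherever it is left. Lid 142 x 322 x 6 mm with a blue front strip.
- lid_bar (a point): Middle of the lid's steel bar handle: a round bar 12 mm thick, 120 mm long along the chamber's y, carried by an arm at each end, 42 mm ahead of the lid's front edge, so that it can be pinched from above with one finger between bar and lid. It is 184 mm from the hinge line and 3 mm above the lid's underside; 66 mm above the counter when closed. Moves with the lid.
- screw (a joint): Turn of the purge screw: grows as it is turned clockwise seen from above (screwed in); at 4.0 rad it is bottomed against a firm stop; 0 is fully backed out. Starts between 0.5 and 2.4. Friction 0.06 N m; stays where it is left.
- screw_grip (a point): On the screw's axis, in the middle of its black wing grip, 63.5 mm above the counter, 206 mm along the chamber's +y from the chamber point. The wing is 60 mm long, 14 mm wide and stands from 41 to 78 mm above the counter, on the grey valve block (64 mm square, 36 mm high) at the box's left end. This point's x axis runs along the wing towards its red pointer; the screw does not rise or sink as it turns.
- slides0_mid (a point): Centre of the blue slide storage box: 90 mm (its x) by 40 by 40 mm, about 80 to 170 g, hard plastic, white latch at one end and paper label on top. Lies on the counter to the right of the dry box at the start. May be absent.
- slides1_mid (a point): Centre of the yellow slide storage box: 90 mm (its x) by 40 by 40 mm, about 80 to 170 g, hard plastic, white latch at one end and paper label on top. Lies on the counter to the right of the dry box at the start. May be absent.
- slides2_mid (a point): Centre of the green slide storage box: 90 mm (its x) by 40 by 40 mm, about 80 to 170 g, hard plastic, white latch at one end and paper label on top. Lies on the counter to the right of the dry box at the start. May be absent.
- slides3_mid (a point): Centre of the orange slide storage box: 90 mm (its x) by 40 by 40 mm, about 80 to 170 g, hard plastic, white latch at one end and paper label on top. Lies on the counter to the right of the dry box at the start. May be absent.
- timer: White bench timer, 60 x 75 x 20 mm, origin at its underside; bystander, not to be moved.
- reagent: Amber bottle with blue cap, 60 mm across, 110 mm tall, origin at its underside; bystander, not to be moved.
- dish: Shallow open glass dish, 90 mm across, 18 mm tall, origin at its underside; bystander, not to be moved.

How it is judged (in metres and radians):
On the way, in this order (a step that is already met when the one before it is completed fails the run):
1. the lid is fully open, resting on its stop (value of joint lid above 1.78 rad), for 0.2 s.
2. every slide box present lies on the chamber floor (x of slides0_mid in the frame of chamber between -0.065 and 0.065 m and y of slides0_mid in the frame of chamber between -0.155 and 0.155 m and z of slides0_mid in the frame of chamber between 0.005 and 0.04 m and x of slides1_mid in the frame of chamber between -0.065 and 0.065 m and y of slides1_mid in the frame of chamber between -0.155 and 0.155 m and z of slides1_mid in the frame of chamber between 0.005 and 0.04 m and x of slides2_mid in the frame of chamber between -0.065 and 0.065 m and y of slides2_mid in the frame of chamber between -0.155 and 0.155 m and z of slides2_mid in the frame of chamber between 0.005 and 0.04 m and x of slides3_mid in the frame of chamber between -0.065 and 0.065 m and y of slides3_mid in the frame of chamber between -0.155 and 0.155 m and z of slides3_mid in the frame of chamber between 0.005 and 0.04 m), for 0.2 s.
3. the lid is closed over them (all of step 2 and value of joint lid below 0.06 rad), for 0.2 s.
4. with the lid closed, the purge screw is bottomed (value of joint lid below 0.06 rad and value of joint screw above 3.93 rad), for 0.2 s.
At the end, for the whole second after the job is handed in: The lid is closed (within 0.06 rad), every slide box present lies on the chamber floor (its centre within the chamber and less than 40 mm above the floor), and the screw rests a quarter turn (1.571 rad, give or take 0.22) short of its bottom (all of step 3 and value of joint screw between 2.209 and 2.649 rad and velocity of joint screw between -0.05 and 0.05 rad/s); the robot touches nothing.
It fails at once if the timer is moved by more than 30 mm (distance of timer from where it was at the start of the episode above 0.03 m).
It fails at once if the reagent is moved by more than 30 mm (distance of reagent from where it was at the start of the episode above 0.03 m).
It fails at once if the dish is moved by more than 30 mm (distance of dish from where it was at the start of the episode above 0.03 m).
Of slides0, slides1, slides2, slides3 only 2 to 4 are there at a start; the rules pass over those that are not, and their reading is None.
At some moment in a run one of slides0, slides1, slides2, slides3 may be knocked a few centimetres aside while the robot is not near it.
Once in a run the grip may slacken for a moment while it holds something.
It also fails if it takes over 210 s, if anything falls off the work surface, if the arm or the gripper's body presses on something with over 40 N, if the wrist force passes 120 N, or if a joint passes its speed limit or range.

## Working session

There is one attempt and no reset: what is moved stays moved. The work goes in short steps, Python scripts to look and compute and a tool call to move; the robot and the scene stay as the last step left them, time stands still between calls to the robot, and variables do not carry over. Pictures are saved under pics/ and viewed, at most 14 in all, crops included, and the job is handed in when it is done.

Besides the shell and the picture viewer there is one more tool, called after "Call:" by a JSON object that holds its "fn" and its "kwargs". arm_command: Moves the arm, as the interface text tells. Shift numbers are shares of 0.03 m and turn numbers shares of 0.12 rad, none past 1 either way. Its arguments: {"type":"object","properties":{"targets":{"type":"array","items":{"type":"number"}},"gripper":{"type":"number"},"squeeze":{"type":"number"}},"required":["targets"]}

```bash
ls; mkdir -p pics; cat > h.py <<'E'
from cell import *
import numpy as np, cv2
from scipy.spatial.transform import Rotation as R
def snap(n):
    s=state(); d=snapshot(n); K=np.array(d["intrinsics"])
    if n=="wrist":
        T=np.eye(4);T[:3,:3]=R.from_quat(s["tcp_rot"]).as_matrix();T[:3,3]=s["position"]
        W=T@np.array(d["tool_from_camera"])
    else:
        M=np.eye(4);M[:3,:3]=cv2.Rodrigues(np.array(d["rvec"],float))[0];M[:3,3]=np.ravel(d["tvec"]);W=np.linalg.inv(M)
    return d["image"],d["range_z"],K,W
def cloud(rz,K,W):
    v,u=np.mgrid[:rz.shape[0],:rz.shape[1]]
    P=np.stack([(u-K[0,2])/K[0,0]*rz,(v-K[1,2])/K[1,1]*rz,rz],-1)
    return P@W[:3,:3].T+W[:3,3]
def ray(uv,K,W,z):
    uv=np.atleast_2d(uv).astype(float)
    d=np.c_[(uv[:,0]-K[0,2])/K[0,0],(uv[:,1]-K[1,2])/K[1,1],np.ones(len(uv))]@W[:3,:3].T
    return W[:3,3]+d*((z-W[2,3])/d[:,2])[:,None]
E
python3 - <<'E'
from h import *
s=state();print(s)
for n in("top","scene"):
    im,rz,K,W=snap(n);cv2.imwrite(f"pics/{n}0.png",im);np.savez(f"{n}0.npz",im=im,rz=rz,K=K,W=W);print(K,W)
E
```

```text
pics
{'time': 0.0, 'joints': array([ 9.39587114e-01,  3.13454471e-01,  1.49845716e+00, -8.77205820e-06,
        1.33100709e+00, -2.23385698e-01]), 'dq': array([-9.84935267e-06, -5.01922196e-04, -1.19766124e-03, -7.78640249e-04,
        1.50089204e-03,  4.20295241e-05]), 'joint_torque': array([-2.92188670e-04, -4.12271011e+01, -2.59738612e+01, -2.27049891e-04,
        4.18175507e-03, -2.14848188e-05]), 'position': array([208.0663825 , 481.71924223, 230.72523465]), 'tcp_rot': array([ 2.02500516e-01,  9.79281931e-01, -6.05183937e-04, -2.70892288e-04]), 'wrist_force': array([-0.25910101, -0.64181727, -0.27722346]), 'ft_torque': array([0.02460206, 0.0262601 , 0.02004256]), 'gripper_force': 0.0, 'width': 0.9993979918308368}
[[457.55133767   0.         282.38862753]
 [  0.         457.55133767 209.64619877]
 [  0.           0.           1.        ]] [[-4.36536535e-04 -9.96998970e-01  7.74135799e-02  4.52234540e+02]
 [-9.99977184e-01  9.57063043e-04  6.68699593e-03  1.55442523e+01]
 [-6.74101774e-03 -7.74088945e-02 -9.96976641e-01  1.33700803e+03]
 [ 0.00000000e+00  0.00000000e+00  0.00000000e+00  1.00000000e+00]]
[[400.27188474   0.         282.13187072]
 [  0.         400.27188474 214.69349238]
 [  0.           0.           1.        ]] [[-1.82889004e-01  6.51251768e-01 -7.36493548e-01  1.40239443e+03]
 [ 9.83120581e-01  1.24999027e-01 -1.33600772e-01  1.87624410e+02]
 [ 5.05323780e-03 -7.48496077e-01 -6.63119964e-01  8.33614776e+02]
 [ 0.00000000e+00  0.00000000e+00  0.00000000e+00  1.00000000e+00]]
```

View pics/top0.png

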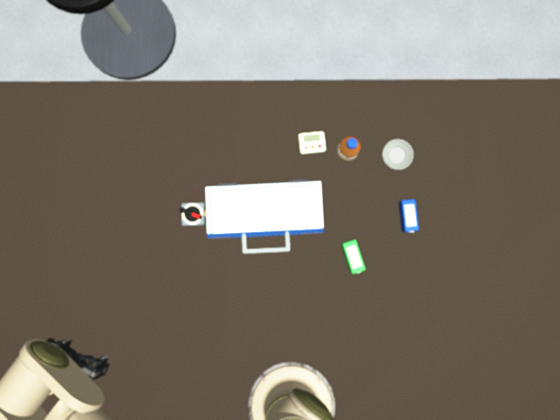

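View pics/scene0.png

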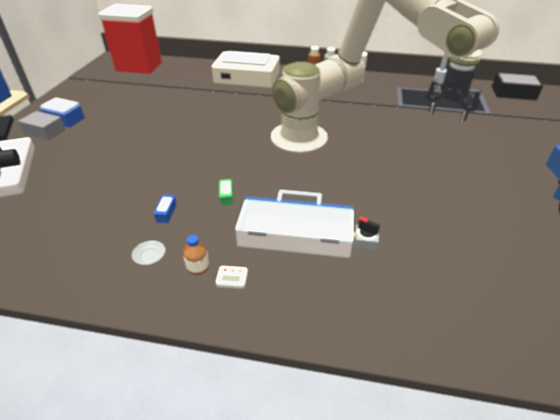

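Top view: the box spans about (205,186) to (324,235), its bar is at (266,250) and the screw at (193,214) with the pointer towards the right. Only two slide boxes are present: blue at (410,216) and green at (354,257). The timer, bottle and dish sit at the back. Next I measure these.

```bash
cat > m.py <<'E'
from h import *
def col(im,name):
    h=cv2.cvtColor(im,cv2.COLOR_BGR2HSV)
    r=dict(blue=[(100,120,60),(130,255,255)],green=[(45,120,60),(85,255,255)],yellow=[(22,120,80),(35,255,255)],orange=[(10,150,120),(20,255,255)],red=[(0,150,120),(6,255,255)])[name]
    return cv2.inRange(h,*map(np.array,r))
def blobs(m,a=15):
    n,l,s,c=cv2.connectedComponentsWithStats(m); return [(i,s[i],c[i],l) for i in range(1,n) if s[i][4]>a]
E
python3 - <<'E'
from m import *
d=np.load("top0.npz");im,rz,K,W=d["im"],d["rz"],d["K"],d["W"]
P=cloud(rz,K,W)
for c in("blue","green","yellow","orange","red"):
    for i,s,cc,l in blobs(col(im,c),8):
        m=(l==i); print(c,s,cc.round(1),np.median(P[m],0).round(1))
        r=cv2.minAreaRect(np.argwhere(m)[:,::-1].astype(np.float32)); print("  ",r)
# bar, lid heights
for uv in[(266,250),(266,232),(210,210),(320,185),(410,216),(354,257),(193,214)]:
    print(uv,P[uv[1],uv[0]].round(1))
# lid outline from white + blue strip
m=(P[...,2]>45)&(P[...,2]<85)&(P[...,0]>300)&(np.abs(P[...,1])<260)
for i,s,cc,l in blobs(m.astype(np.uint8),30):
    q=np.argwhere(l==i)[:,::-1]; w=ray(q,K,W,66)[:,:2]
    print(s,cv2.minAreaRect(w.astype(np.float32)))
E
```

```text
blue [347 139  10   9  74] [351.6 143. ] [ 728.8 -165.   110.8]
   ((351.5, 143.0), (8.0, 9.0), 90.0)
blue [399 199  20  33 263] [407.4 214.9] [ 537.5 -324.1   38.9]
   ((408.6336364746094, 214.83663940429688), (31.841190338134766, 17.01513671875), 84.2894058227539)
blue [289 229  35   6 115] [305.3 231.2] [491.2 -35.8  70.6]
   ((306.02606201171875, 231.54641723632812), (4.0430378913879395, 34.05664825439453), 87.27368927001953)
blue [246 231  39   6 155] [264.8 233.5] [484.   74.   69.9]
   ((265.0260314941406, 233.54637145996094), (4.0430378913879395, 38.147254943847656), 87.27368927001953)
blue [207 233  35   5 118] [224.3 235.1] [480.3 182.7  70.4]
   ((224.0, 235.0), (4.0, 34.0), 90.0)
green [342 240  23  34 149] [351.2 254.3] [ 430.  -165.9   38.9]
   ((353.25, 256.2500305175781), (32.25522994995117, 15.495158195495605), 71.56504821777344)
orange [340 136  21  21 191] [348.8 147.9] [ 717.9 -156.9   77.6]
   ((349.6123962402344, 146.32022094726562), (20.245962142944336, 18.97396469116211), 32.0053825378418)
red [191 212  10   7  43] [195. 215.] [535.3 265.3  78.6]
   ((195.1999969482422, 215.1000213623047), (9.391485214233398, 4.472135543823242), 26.56505012512207)
(266, 250) [439.   69.1  75. ]
(266, 232) [488.6  69.5  68.6]
(210, 210) [549.9 225.5  68.8]
(320, 185) [619.5 -80.9  69.5]
(410, 216) [ 534.5 -337.6   39.8]
(354, 257) [ 418.9 -177.4   40.5]
(193, 214) [538.2 270.8  78.1]
[339 136  22  23 246] ((728.169189453125, -163.70040893554688), (57.7857551574707, 62.61162567138672), 63.12595748901367)
[ 206  179  118   74 6347] ((533.45263671875, 74.60860443115234), (199.50674438476562, 322.9720764160156), 2.805062770843506)
```

```bash
cat >> h.py <<'E'
def plan(pos,yaw=None,Rt=None):
    """tool-down target; yaw (deg) of tool y in world. prints delta in tool axes, full-scale units (total), min rows"""
    s=state(); R0=R.from_quat(s["tcp_rot"])
    if Rt is None:
        if yaw is None: Rt=R0
        else:
            c=[]
            for y in(yaw,yaw+180):
                t=np.radians(y); yy=np.array([np.cos(t),np.sin(t),0]); z=np.array([0,0,-1.]); c.append(R.from_matrix(np.c_[np.cross(yy,z),yy,z]))
            Rt=min(c,key=lambda r:(R0.inv()*r).magnitude())
    dr=(R0.inv()*Rt).as_rotvec()/.12; dp=np.array(pos)-s["position"]
    print("shift now-tool",(R0.inv().apply(dp)/30).round(2),"shift after-turn",(Rt.inv().apply(dp)/30).round(2),"turn",dr.round(2))
E
python3 - <<'E'
from h import *
import cell; print([n for n in dir(cell) if n[0]!='_'], cell.grip_point_offset if hasattr(cell,'grip_point_offset') else '')
d=snapshot("wrist");print(np.round(d["tool_from_camera"],3),d["intrinsics"])
plan([470,150,330],2.9)
E
```

```text
['PlanningError', 'grip_point_offset', 'sign_off', 'snapshot', 'state'] 18.700000000000003
[[-0.00000e+00 -9.49000e-01 -3.17000e-01  8.19930e+01]
 [ 1.00000e+00  0.00000e+00 -1.00000e-03 -1.76000e-01]
 [ 1.00000e-03 -3.17000e-01  9.49000e-01 -1.42864e+02]
 [ 0.00000e+00  0.00000e+00  0.00000e+00  1.00000e+00]] [[289.12089262   0.         280.17951404]
 [  0.         289.12089262 207.4069006 ]
 [  0.           0.           1.        ]]
shift now-tool [-12.4   -6.69  -3.3 ] shift after-turn [-11.49   8.16  -3.3 ] turn [-0.01  0.    9.27]
```

Call:
{"fn": "arm_command", "kwargs": {"targets": [-0.886, -0.478, -0.236, 0, 0, 0, -0.886, -0.478, -0.236, 0, 0, 0, -0.886, -0.478, -0.236, 0, 0, 0, -0.886, -0.478, -0.236, 0, 0, 0, -0.886, -0.478, -0.236, 0, 0, 0, -0.886, -0.478, -0.236, 0, 0, 0, -0.886, -0.478, -0.236, 0, 0, 0, -0.886, -0.478, -0.236, 0, 0, 0, -0.886, -0.478, -0.236, 0, 0, 0, -0.886, -0.478, -0.236, 0, 0, 0, -0.886, -0.478, -0.236, 0, 0, 0, -0.886, -0.478, -0.236, 0, 0, 0, -0.886, -0.478, -0.236, 0, 0, 0, -0.886, -0.478, -0.236, 0, 0, 0]}}

```text
time: 1.32
position: [470.8, 148.7, 330.6]
tcp_rot: [0.203, 0.979, -0.0, -0.0]
wrist_force: [-0.5, 0.6, 0.6]
width: 1.002
gripper_force: 0.0
```

Call:
{"fn": "arm_command", "kwargs": {"targets": [0, 0, 0, 0, 0, 0.927, 0, 0, 0, 0, 0, 0.927, 0, 0, 0, 0, 0, 0.927, 0, 0, 0, 0, 0, 0.927, 0, 0, 0, 0, 0, 0.927, 0, 0, 0, 0, 0, 0.927, 0, 0, 0, 0, 0, 0.927, 0, 0, 0, 0, 0, 0.927, 0, 0, 0, 0, 0, 0.927, 0, 0, 0, 0, 0, 0.927, 0, 0, 0, 0, 0, 0]}}

```text
time: 2.23
position: [470.1, 150.1, 330.2]
tcp_rot: [0.69, 0.723, -0.0, -0.0]
wrist_force: [-0.6, 0.5, 0.7]
width: 1.0
gripper_force: 0.0
```

```bash
python3 - <<'E'
from h import *
s=state();print(s["position"],s["joints"],s["wrist_force"])
im,rz,K,W=snap("wrist");cv2.imwrite("pics/w1.png",im);np.savez("w1.npz",im=im,rz=rz,K=K,W=W)
E
```

```text
[470.12554778 150.07241972 330.20605957] [7.10826287e-02 1.90397465e-01 1.39994753e+00 1.49493332e-05
 1.55174226e+00 2.43986096e-02] [-0.63236489  0.54956641  0.67525702]
```

View pics/w1.png

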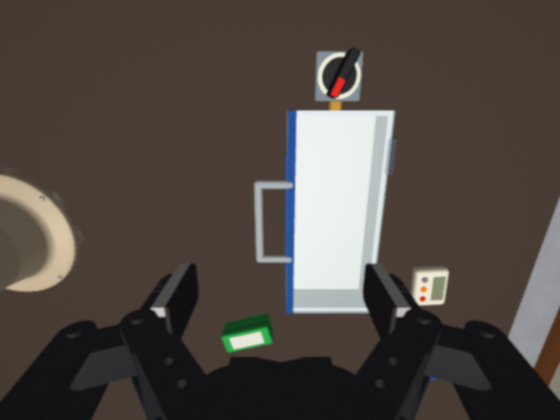

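The wrist view shows the bar from (258,184) to (260,262), the lid front corners at (290,111) and (289,312), and the screw at (340,76) with its red pointer at (337,90).

```bash
python3 - <<'E'
from m import *
d=np.load("w1.npz");im,rz,K,W=d["im"],d["rz"],d["K"],d["W"]
P=cloud(rz,K,W)
m=(P[...,2]>55)&(P[...,2]<75); m[265:]=0
mb=m.copy(); mb[:,:245]=0; mb[:,270:]=0; mb[195:250]=mb[195:250]; mb[:190]=0; mb[252:]=0
q=np.argwhere(mb)[:,::-1]; w=ray(q,K,W,66); print("bar",w.mean(0).round(1),w.min(0).round(1),w.max(0).round(1), np.polyfit(w[:,1],w[:,0],1))
print("arms ends y",ray([(259,181),(259,265)],K,W,66).round(1))
print("front corners",ray([(289,111),(286,312)],K,W,69).round(1), "rear",ray([(394,111),(367,312)],K,W,69).round(1))
mw=(P[...,2]>70)&(P[...,2]<86); mw[:40]=0;mw[105:]=0;mw[:,:310]=0;mw[:,370:]=0
q=np.argwhere(mw)[:,::-1]; w=ray(q,K,W,78)[:,:2]; print("wing",len(q),cv2.minAreaRect(w.astype(np.float32)),w.mean(0))
b=blobs(col(im,"red"),10); 
for i,s,c,l in b: print("red",s,c,ray(c,K,W,78).round(1))
mk=(P[...,2]>28)&(P[...,2]<40); mk[:45]=0;mk[105:]=0;mk[:,:310]=0;mk[:,370:]=0
q=np.argwhere(mk)[:,::-1]; w=ray(q,K,W,36)[:,:2]; print("block",cv2.minAreaRect(w.astype(np.float32)))
for i,s,c,l in blobs(col(im,"green"),100): print("green",s,np.median(P[l==i],0).round(1))
E
```

```text
bar [440.5  72.3  66. ] [432.2  21.4  66. ] [448.  120.6  66. ] [-4.52274612e-02  4.43751455e+02]
arms ends y [[439.2 133.8  66. ]
 [442.4  -3.1  66. ]]
front corners [[476.9 231.4  69. ]
 [489.9 -88.4  69. ]] rear [[615.9 237.8  69. ]
 [625.5 -81.8  69. ]]
wing 609 ((543.1693725585938, 279.568603515625), (59.62751770019531, 14.318092346191406), 66.82949829101562) [543.23409006 280.19085916]
red [331  77  14  20 154] [337.67532468  86.81168831] [[536.5 263.2  78. ]]
red [420 297   5   4  15] [422.13333333 298.53333333] [[706.9 -44.6  78. ]]
block ((543.1957397460938, 277.5276794433594), (64.2015380859375, 67.32730865478516), 2.636737823486328)
green [222 315  51  37 848] [ 422.  -160.9   33.6]
```

```bash
python3 - <<'E'
from h import *
plan([440,69,110],2.5)
E
```

```text
shift now-tool [-2.65 -1.14  7.34] shift after-turn [-2.66 -1.12  7.34] turn [-0.    0.    0.08]
```

Call:
{"fn": "arm_command", "kwargs": {"targets": [-0.265, -0.114, 0.734, 0, 0, 0.008, -0.265, -0.114, 0.734, 0, 0, 0.008, -0.265, -0.114, 0.734, 0, 0, 0.008, -0.265, -0.114, 0.734, 0, 0, 0.008, -0.265, -0.114, 0.734, 0, 0, 0.008, -0.265, -0.114, 0.734, 0, 0, 0.008, -0.265, -0.114, 0.734, 0, 0, 0.008, -0.265, -0.114, 0.734, 0, 0, 0.008, -0.265, -0.114, 0.734, 0, 0, 0.008, -0.265, -0.114, 0.734, 0, 0, 0.008, 0, 0, 0, 0, 0, 0, 0, 0, 0, 0, 0, 0], "gripper": 150, "squeeze": 30}}

```text
time: 3.28
position: [439.6, 69.1, 110.2]
tcp_rot: [0.692, 0.722, -0.0, -0.001]
wrist_force: [0.1, -0.1, 1.0]
width: 0.41
gripper_force: 0.0
```

```bash
python3 - <<'E'
from h import *
print(state()["width"]*85)
im,rz,K,W=snap("wrist");cv2.imwrite("pics/w2.png",im)
plan([440,69,48],2.5)
E
```

```text
34.873586167411766
shift now-tool [-0.01 -0.01  2.1 ] shift after-turn [-0.01 -0.01  2.1 ] turn [ 0.01  0.   -0.01]
```

View pics/w2.png

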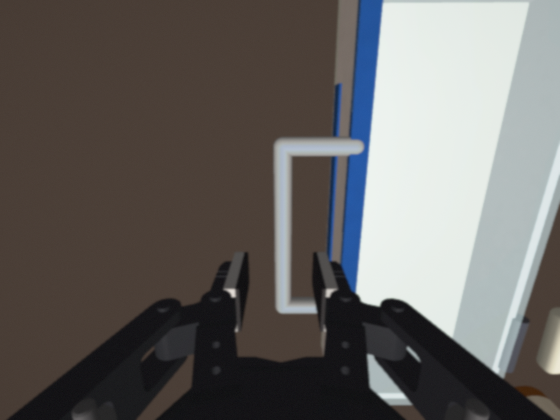

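The bar at column 283 lies midway between the fingers at 240 and 322, so I go down and pinch.

Call:
{"fn": "arm_command", "kwargs": {"targets": [0, 0, 0.525, 0, 0, 0, 0, 0, 0.525, 0, 0, 0, 0, 0, 0.525, 0, 0, 0, 0, 0, 0.525, 0, 0, 0, 0, 0, 0, 0, 0, 0]}}

```text
time: 3.75
position: [439.5, 69.5, 46.5]
tcp_rot: [0.692, 0.722, -0.0, -0.001]
wrist_force: [-0.4, 1.0, 0.0]
width: 0.412
gripper_force: 0.0
```

Call:
{"fn": "arm_command", "kwargs": {"targets": [0, 0, 0, 0, 0, 0, 0, 0, 0, 0, 0, 0, 0, 0, 0, 0, 0, 0, 0, 0, 0, 0, 0, 0, 0, 0, 0, 0, 0, 0, 0, 0, 0, 0, 0, 0, 0, 0, 0, 0, 0, 0, 0, 0, 0, 0, 0, 0], "gripper": 255, "squeeze": 30}}

```text
time: 4.42
position: [441.2, 69.2, 48.7]
tcp_rot: [0.692, 0.722, 0.001, 0.001]
wrist_force: [2.7, 2.5, 7.7]
width: 0.128
gripper_force: 29.8
```

```bash
python3 - <<'E'
from h import *
s=state();print(s["position"],s["wrist_force"],s["gripper_force"],s["width"]*85)
Rt=R.from_quat(s["tcp_rot"]).as_matrix();print(Rt.round(3))
# arc increments in tool frame (y≈+x world-chamber, z down), steps of 0.0925 rad
a0=np.arctan2(3,184)
t=np.linspace(0,1.85,21); r=184; x=-r*np.cos(t)-0*t; z=r*np.sin(t)
for a,b in zip(np.diff(x)/30,-np.diff(z)/30): print(round(a,3),round(b,3))
E
```

```text
[441.16199862  69.21835442  48.67039519] [2.67257974 2.45285051 7.73300753] 29.843645095825195 10.885578755059734
[[-0.041  0.999  0.004]
 [ 0.999  0.041  0.   ]
 [-0.     0.004 -1.   ]]
0.026 -0.567
0.078 -0.562
0.13 -0.552
0.18 -0.538
0.229 -0.519
0.276 -0.495
0.321 -0.468
0.363 -0.436
0.401 -0.401
0.437 -0.362
0.468 -0.32
0.496 -0.275
0.519 -0.228
0.538 -0.18
0.552 -0.129
0.562 -0.077
0.567 -0.025
0.566 0.027
0.562 0.079
0.552 0.131
```

Call:
{"fn": "arm_command", "kwargs": {"targets": [0, 0.026, -0.567, 0, 0, 0, 0, 0.078, -0.562, 0, 0, 0, 0, 0.13, -0.552, 0, 0, 0, 0, 0.18, -0.538, 0, 0, 0, 0, 0.229, -0.519, 0, 0, 0, 0, 0.276, -0.495, 0, 0, 0]}}

```text
time: 4.92
position: [470.5, 70.3, 145.5]
tcp_rot: [0.693, 0.721, 0.003, 0.003]
wrist_force: [26.3, 3.6, -23.2]
width: 0.129
gripper_force: 29.5
```

Call:
{"fn": "arm_command", "kwargs": {"targets": [0, 0.321, -0.468, 0, 0, 0, 0, 0.363, -0.436, 0, 0, 0, 0, 0.401, -0.401, 0, 0, 0, 0, 0.437, -0.362, 0, 0, 0, 0, 0.468, -0.32, 0, 0, 0, 0, 0.496, -0.275, 0, 0, 0]}}

```text
time: 5.42
position: [540.9, 73.6, 212.0]
tcp_rot: [0.692, 0.722, -0.001, -0.002]
wrist_force: [-1.3, 1.5, -4.0]
width: 0.125
gripper_force: 29.9
```

Call:
{"fn": "arm_command", "kwargs": {"targets": [0, 0.519, -0.228, 0, 0, 0, 0, 0.538, -0.18, 0, 0, 0, 0, 0.552, -0.129, 0, 0, 0, 0, 0.562, -0.077, 0, 0, 0, 0, 0.567, -0.025, 0, 0, 0]}}

```text
time: 5.83
position: [623.5, 77.3, 232.4]
tcp_rot: [0.692, 0.722, -0.0, -0.001]
wrist_force: [-4.6, 2.4, 4.1]
width: 0.128
gripper_force: 30.9
```

Call:
{"fn": "arm_command", "kwargs": {"targets": [0, 0.566, 0.027, 0, 0, 0, 0, 0.562, 0.079, 0, 0, 0, 0, 0.4, 0.095, 0, 0, 0, 0, 0, 0, 0, 0, 0]}}

```text
time: 6.17
position: [671.0, 79.3, 225.3]
tcp_rot: [0.692, 0.722, 0.001, -0.0]
wrist_force: [3.0, 2.7, 0.6]
width: 0.124
gripper_force: 31.5
```

Call:
{"fn": "arm_command", "kwargs": {"targets": [0, 0.1, 0.03, 0, 0, 0, 0, 0.1, 0.03, 0, 0, 0, 0, 0, 0, 0, 0, 0, 0, 0, 0, 0, 0, 0]}}

```text
time: 6.5
position: [675.8, 79.5, 224.0]
tcp_rot: [0.692, 0.722, 0.001, -0.0]
wrist_force: [1.4, 6.2, 3.9]
width: 0.133
gripper_force: 21.1
```

```bash
python3 - <<'E'
from h import *
s=state();print(s["position"],s["wrist_force"])
plan([674,79,290],2.5)
E
```

```text
[675.78710786  79.49256042 223.95399269] [1.40447826 6.15518797 3.85101829]
shift now-tool [-0.01 -0.06 -2.2 ] shift after-turn [-0.01 -0.06 -2.2 ] turn [ 0.01 -0.01 -0.02]
```

Call:
{"fn": "arm_command", "kwargs": {"targets": [0, 0.1, 0.03, 0, 0, 0, 0, 0.1, 0.03, 0, 0, 0, 0, 0, 0, 0, 0, 0, 0, 0, 0, 0, 0, 0, 0, 0, 0, 0, 0, 0]}}

```text
time: 6.92
position: [678.7, 79.6, 223.0]
tcp_rot: [0.692, 0.722, -0.003, -0.003]
wrist_force: [-22.0, 3.0, 12.7]
width: 0.128
gripper_force: 29.4
```

The 22 N reaction shows the lid is on its stop. I release and retreat upward.

Call:
{"fn": "arm_command", "kwargs": {"targets": [0, 0, 0, 0, 0, 0, 0, 0, 0, 0, 0, 0, 0, 0, 0, 0, 0, 0, 0, 0, 0, 0, 0, 0, 0, 0, 0, 0, 0, 0], "gripper": 130}}

```text
time: 7.33
position: [681.7, 78.8, 221.4]
tcp_rot: [0.693, 0.721, -0.0, 0.0]
wrist_force: [-0.6, 0.2, 0.1]
width: 0.489
gripper_force: 0.0
```

Call:
{"fn": "arm_command", "kwargs": {"targets": [0, 0, -0.5, 0, 0, 0, 0, 0, -0.5, 0, 0, 0, 0, 0, -0.5, 0, 0, 0, 0, 0, -0.5, 0, 0, 0, 0, 0, -0.5, 0, 0, 0, 0, 0, 0, 0, 0, 0]}}

```text
time: 7.83
position: [682.3, 78.8, 299.7]
tcp_rot: [0.693, 0.721, 0.002, 0.002]
wrist_force: [0.2, 0.5, 0.0]
width: 0.487
gripper_force: 0.0
```

```bash
python3 - <<'E'
from m import *
s=state();print(s["position"],s["wrist_force"])
im,rz,K,W=snap("top");cv2.imwrite("pics/top1.png",im[150:300,150:450])
plan([480,-210,320],2.5)
E
```

```text
[682.32709418  78.83561574 299.74236224] [0.19182412 0.53863464 0.04010908]
shift now-tool [-9.35 -7.12 -0.76] shift after-turn [-9.33 -7.15 -0.74] turn [ 0.02  0.   -0.02]
```

Call:
{"fn": "arm_command", "kwargs": {"targets": [-0.85, -0.65, -0.07, 0, 0, 0, -0.85, -0.65, -0.07, 0, 0, 0, -0.85, -0.65, -0.07, 0, 0, 0, -0.85, -0.65, -0.07, 0, 0, 0, -0.85, -0.65, -0.07, 0, 0, 0, -0.85, -0.65, -0.07, 0, 0, 0, -0.85, -0.65, -0.07, 0, 0, 0, -0.85, -0.65, -0.07, 0, 0, 0, -0.85, -0.65, -0.07, 0, 0, 0, -0.85, -0.65, -0.07, 0, 0, 0, -0.85, -0.65, -0.07, 0, 0, 0, 0, 0, 0, 0, 0, 0], "gripper": 0}}

```text
time: 8.88
position: [476.3, -213.6, 318.8]
tcp_rot: [0.694, 0.72, -0.001, -0.0]
wrist_force: [0.9, -0.2, -0.3]
width: 1.002
gripper_force: 0.0
```

```bash
cat > sl.py <<'E'
from m import *
def slides(im,rz,K,W,names=("blue","green"),top=40,zlo=28,zhi=46):
    P=cloud(rz,K,W)
    for c in names:
        m=col(im,c)
        for i,s,cc,l in blobs(m,100):
            # top-face pixels near this blob
            near=cv2.dilate((l==i).astype(np.uint8),np.ones((41,41)))>0
            t=near&(P[...,2]>zlo)&(P[...,2]<zhi)
            n,l2,s2,c2=cv2.connectedComponentsWithStats(t.astype(np.uint8))
            if n<2: continue
            k=1+np.argmax(s2[1:,4]); w=ray(np.argwhere(l2==k)[:,::-1],K,W,top)[:,:2]
            r=cv2.minAreaRect(w.astype(np.float32)); b=cv2.boxPoints(r)
            e=[b[1]-b[0],b[2]-b[1]]; e=max(e,key=np.linalg.norm); print(c,s,np.round(r[0],1),np.round(r[1],1),"long yaw",np.degrees(np.arctan2(e[1],e[0])).round(1),"zmed",np.median(P[l2==k][:,2]).round(1))
E
python3 - <<'E'
from sl import *
im,rz,K,W=snap("wrist");cv2.imwrite("pics/w3.png",im);slides(im,rz,K,W)
E
```

```text
blue [477 137  30  24 550] [ 725.8 -137.2] [5.5 1. ] long yaw 16.3 zmed 44.0
blue [ 288  226   57   33 1002] [ 536.7 -334.6] [90.5 44.8] long yaw 5.3 zmed 40.2
green [211 121  67  42 826] [ 421.8 -176.7] [90.8 40.2] long yaw 17.5 zmed 40.5
```

View pics/w3.png

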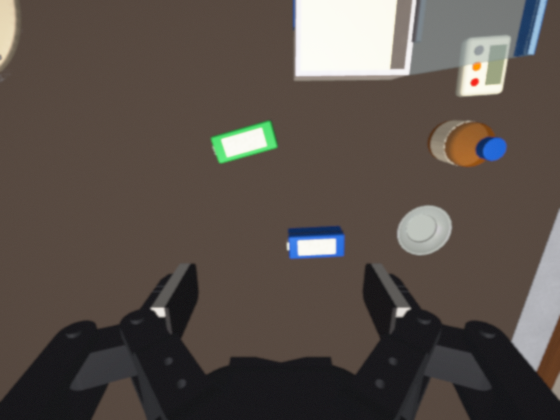

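Wrist view: green at (244,142) and blue at (316,245), both lying flat and clear of the dish (424,230) and bottle. Green goes first.

```bash
cat >> h.py <<'E'
def down(yaw):
    t=np.radians(yaw); yy=np.array([np.cos(t),np.sin(t),0]); z=np.array([0,0,-1.]); return R.from_matrix(np.c_[np.cross(yy,z),yy,z])
E
python3 - <<'E'
from h import *
plan([421.8,-176.7,120],Rt=down(107.5)); print(state()["joints"])
E
```

```text
shift now-tool [ 1.23 -1.8   6.63] shift after-turn [1.42 1.67 6.62] turn [-0.000e+00 -1.000e-02 -1.533e+01]
[-6.41848736e-01  2.61452998e-01  1.34026382e+00 -2.96487785e-04
  1.54116622e+00 -6.79061764e-01]
```

Call:
{"fn": "arm_command", "kwargs": {"targets": [0, 0, 0, 0, 0, -0.958, 0, 0, 0, 0, 0, -0.958, 0, 0, 0, 0, 0, -0.958, 0, 0, 0, 0, 0, -0.958, 0, 0, 0, 0, 0, -0.958, 0, 0, 0, 0, 0, -0.958, 0, 0, 0, 0, 0, -0.958, 0, 0, 0, 0, 0, -0.958, 0, 0, 0, 0, 0, -0.958, 0, 0, 0, 0, 0, -0.958, 0, 0, 0, 0, 0, -0.958, 0, 0, 0, 0, 0, -0.958, 0, 0, 0, 0, 0, -0.958, 0, 0, 0, 0, 0, -0.958, 0, 0, 0, 0, 0, -0.958, 0, 0, 0, 0, 0, -0.958]}}

```text
time: 10.27
position: [479.2, -209.1, 318.6]
tcp_rot: [-0.158, 0.988, 0.001, -0.0]
wrist_force: [0.3, 0.7, 0.3]
width: 0.994
gripper_force: 0.0
```

Call:
{"fn": "arm_command", "kwargs": {"targets": [0.178, 0.209, 0.828, 0, 0, 0, 0.178, 0.209, 0.828, 0, 0, 0, 0.178, 0.209, 0.828, 0, 0, 0, 0.178, 0.209, 0.828, 0, 0, 0, 0.178, 0.209, 0.828, 0, 0, 0, 0.178, 0.209, 0.828, 0, 0, 0, 0.178, 0.209, 0.828, 0, 0, 0, 0.178, 0.209, 0.828, 0, 0, 0, 0, 0, 0, 0, 0, 0, 0, 0, 0, 0, 0, 0]}}

```text
time: 11.1
position: [422.8, -174.5, 120.5]
tcp_rot: [-0.155, 0.988, 0.001, -0.001]
wrist_force: [-0.4, -0.3, 0.6]
width: 1.001
gripper_force: 0.0
```

```bash
python3 - <<'E'
from sl import *
im,rz,K,W=snap("wrist");slides(im,rz,K,W);cv2.imwrite("pics/w4.png",im)
plan([421.8,-176.7,7],Rt=down(107.5)); print(state()["joints"])
E
```

```text
blue [  42  216   70  107 4175] [ 532.  -333.6] [97. 46.] long yaw 5.3 zmed 39.8
blue [432 313  36  16 274] [477.1  13.9] [ 2.6 23.1] long yaw -88.4 zmed 30.1
blue [500 329  60  22 507] [478.4 103.8] [14.3 62.2] long yaw -87.4 zmed 35.3
green [ 253  154   50  108 2524] [ 419.2 -177.6] [91.5 39.5] long yaw 17.5 zmed 40.3
shift now-tool [ 0.07 -0.03  3.82] shift after-turn [ 0.07 -0.03  3.82] turn [-0.    0.    0.04]
[-6.48797822e-01  2.94233015e-01  1.83710356e+00  7.27125465e-05
  1.00954679e+00 -2.52981103e+00]
```

Call:
{"fn": "arm_command", "kwargs": {"targets": [0.03, -0.01, 0.637, 0, 0, 0, 0.03, -0.01, 0.637, 0, 0, 0, 0.02, 0, 0.637, 0, 0, 0, 0, 0, 0.637, 0, 0, 0, 0, 0, 0.637, 0, 0, 0, 0, 0, 0.637, 0, 0, 0, 0, 0, 0, 0, 0, 0]}}

```text
time: 11.73
position: [420.8, -176.4, 5.0]
tcp_rot: [-0.154, 0.988, 0.001, -0.001]
wrist_force: [-0.1, -0.0, -0.1]
width: 0.999
gripper_force: 0.0
```

Call:
{"fn": "arm_command", "kwargs": {"targets": [0, 0, 0, 0, 0, 0, 0, 0, 0, 0, 0, 0, 0, 0, 0, 0, 0, 0, 0, 0, 0, 0, 0, 0, 0, 0, 0, 0, 0, 0, 0, 0, 0, 0, 0, 0, 0, 0, 0, 0, 0, 0], "gripper": 255, "squeeze": 60}}

```text
time: 12.32
position: [421.6, -177.2, 7.7]
tcp_rot: [-0.154, 0.988, -0.001, 0.001]
wrist_force: [-0.6, 0.7, 7.2]
width: 0.463
gripper_force: 61.1
```

Call:
{"fn": "arm_command", "kwargs": {"targets": [0, 0, -0.6, 0, 0, 0, 0, 0, -0.9, 0, 0, 0, 0, 0, -0.9, 0, 0, 0, 0, 0, -0.9, 0, 0, 0, 0, 0, -0.7, 0, 0, 0, 0, 0, 0, 0, 0, 0, 0, 0, 0, 0, 0, 0]}}

```text
time: 12.9
position: [421.0, -176.7, 127.1]
tcp_rot: [-0.154, 0.988, -0.001, 0.001]
wrist_force: [-0.5, -0.0, -2.8]
width: 0.459
gripper_force: 60.9
```

```bash
python3 - <<'E'
from h import *
x=np.array([.999,.0436]);y=np.array([-.0436,.999]);C=np.array([552.2,73.8])
p=C+60*y; q=C-60*y; print(p,q)
print(state()["position"]);plan([*p,130],Rt=down(92.5))
E
```

```text
[549.584 133.74 ] [554.816  13.86 ]
[ 421.00737605 -176.74982606  127.12292114]
shift now-tool [-7.24  8.55 -0.1 ] shift after-turn [-4.73 10.15 -0.1 ] turn [-0.01  0.01  2.22]
```

Call:
{"fn": "arm_command", "kwargs": {"targets": [-0.603, 0.713, 0, 0, 0, 0, -0.603, 0.713, 0, 0, 0, 0, -0.603, 0.713, 0, 0, 0, 0, -0.603, 0.713, 0, 0, 0, 0, -0.603, 0.713, 0, 0, 0, 0, -0.603, 0.713, 0, 0, 0, 0, -0.603, 0.713, 0, 0, 0, 0, -0.603, 0.713, 0, 0, 0, 0, -0.603, 0.713, 0, 0, 0, 0, -0.603, 0.713, 0, 0, 0, 0, -0.603, 0.713, 0, 0, 0, 0, -0.603, 0.713, 0, 0, 0, 0, 0, 0, 0, 0, 0, 0.74, 0, 0, 0, 0, 0, 0.74, 0, 0, 0, 0, 0, 0.74, 0, 0, 0, 0, 0, 0]}}

```text
time: 14.23
position: [548.6, 134.1, 124.6]
tcp_rot: [-0.02, 1.0, -0.0, -0.002]
wrist_force: [0.0, 0.2, -2.0]
width: 0.461
gripper_force: 60.9
```

```bash
python3 - <<'E'
from h import *
im,rz,K,W=snap("wrist");cv2.imwrite("pics/w5.png",im)
s=state();print(s["width"],s["gripper_force"],s["wrist_force"])
plan([549.6,133.7,17],Rt=down(92.5))
E
```

```text
0.45697796954728137 60.87340235710144 [-0.76039176 -1.01179427 -2.00622417]
shift now-tool [-0.04 -0.01  3.59] shift after-turn [-0.03 -0.01  3.59] turn [ 0.   -0.02  0.01]
```

View pics/w5.png

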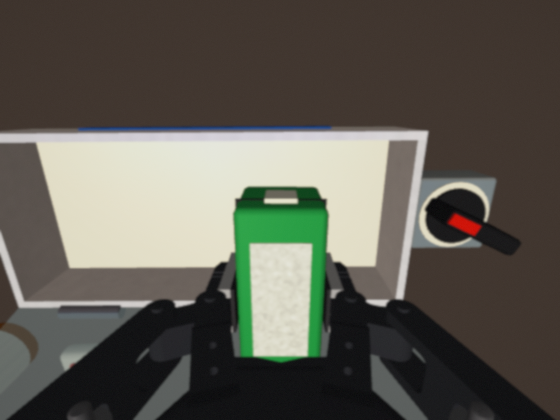

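The green box is held over the open chamber, with the walls clear on all sides. I lower it.

Call:
{"fn": "arm_command", "kwargs": {"targets": [0, 0, 0.718, 0, 0, 0, 0, 0, 0.718, 0, 0, 0, 0, 0, 0.718, 0, 0, 0, 0, 0, 0.718, 0, 0, 0, 0, 0, 0.718, 0, 0, 0, 0, 0, 0, 0, 0, 0, 0, 0, 0, 0, 0, 0]}}

```text
time: 14.87
position: [548.6, 133.8, 17.4]
tcp_rot: [-0.023, 1.0, -0.0, -0.001]
wrist_force: [-0.1, -0.8, -1.1]
width: 0.463
gripper_force: 63.9
```

Call:
{"fn": "arm_command", "kwargs": {"targets": [0, 0, 0, 0, 0, 0, 0, 0, 0, 0, 0, 0, 0, 0, 0, 0, 0, 0, 0, 0, 0, 0, 0, 0, 0, 0, 0, 0, 0, 0], "gripper": 90}}

```text
time: 15.28
position: [549.4, 134.0, 18.9]
tcp_rot: [-0.022, 1.0, 0.0, 0.0]
wrist_force: [0.3, -0.4, 0.6]
width: 0.645
gripper_force: 0.0
```

Call:
{"fn": "arm_command", "kwargs": {"targets": [0, 0, -0.8, 0, 0, 0, 0, 0, -0.8, 0, 0, 0, 0, 0, -0.8, 0, 0, 0, 0, 0, -0.8, 0, 0, 0, 0, 0, -0.8, 0, 0, 0, 0, 0, 0, 0, 0, 0]}}

```text
time: 15.78
position: [551.3, 134.2, 143.5]
tcp_rot: [-0.022, 1.0, 0.0, 0.004]
wrist_force: [0.3, -0.1, 0.4]
width: 0.647
gripper_force: 0.0
```

```bash
python3 - <<'E'
from sl import *
im,rz,K,W=snap("wrist"); slides(im,rz,K,W,("green",),48,36,55)
im,rz,K,W=snap("top"); slides(im,rz,K,W,("blue",))
plan([536,-335,130],Rt=down(95.3)); print(state()["joints"])
E
```

```text
green [ 258  151   45  101 2015] [546.9 133.8] [92.  39.5] long yaw 2.0 zmed 48.2
blue [399 199  20  33 271] [ 537.  -335.2] [90.9 42.9] long yaw 5.1 zmed 40.8
shift now-tool [  1.13 -15.6    0.31] shift after-turn [  1.89 -15.53   0.31] turn [-0.    0.01 -0.41]
[ 3.22068895e-02  4.84955228e-01  1.49829910e+00 -1.86523997e-05
  1.15679145e+00 -1.58197523e+00]
```

Green lies on the floor and blue hasn't moved. Blue is next.

Call:
{"fn": "arm_command", "kwargs": {"targets": [0.063, -0.867, 0.017, 0, 0, -0.02, 0.063, -0.867, 0.017, 0, 0, -0.02, 0.063, -0.867, 0.017, 0, 0, -0.02, 0.063, -0.867, 0.017, 0, 0, -0.02, 0.063, -0.867, 0.017, 0, 0, -0.02, 0.063, -0.867, 0.017, 0, 0, -0.02, 0.063, -0.867, 0.017, 0, 0, -0.02, 0.063, -0.867, 0.017, 0, 0, -0.02, 0.063, -0.867, 0.017, 0, 0, -0.02, 0.063, -0.867, 0.017, 0, 0, -0.02, 0.063, -0.867, 0.017, 0, 0, -0.02, 0.063, -0.867, 0.017, 0, 0, -0.02, 0.063, -0.867, 0.017, 0, 0, -0.02, 0.063, -0.867, 0.017, 0, 0, -0.02, 0.063, -0.867, 0.017, 0, 0, -0.02, 0.063, -0.867, 0.017, 0, 0, -0.02, 0.063, -0.867, 0.017, 0, 0, -0.02, 0.063, -0.867, 0.017, 0, 0, -0.02, 0, 0, 0, 0, 0, 0], "gripper": 0}}

```text
time: 17.47
position: [543.9, -339.2, 127.4]
tcp_rot: [-0.041, 0.999, 0.0, -0.001]
wrist_force: [0.4, 0.3, -0.4]
width: 1.002
gripper_force: 0.0
```

```bash
python3 - <<'E'
from sl import *
im,rz,K,W=snap("wrist"); slides(im,rz,K,W,("blue",))
print(state()["position"]);plan([536,-334.5,8],Rt=down(95.2)); print(state()["joints"])
E
```

```text
blue [ 258  148   49  106 2474] [ 535.5 -338. ] [91.2 39.5] long yaw 5.2 zmed 40.2
[ 544.13295775 -336.94242365  127.46006012]
shift now-tool [0.26 0.1  3.98] shift after-turn [0.26 0.11 3.98] turn [ 0.01 -0.01 -0.06]
[-7.37097749e-01  6.54178381e-01  1.24971910e+00 -1.87118902e-04
  1.24008892e+00 -2.39159558e+00]
```

Call:
{"fn": "arm_command", "kwargs": {"targets": [0.13, 0.01, 0.66, 0, 0, 0, 0.13, 0.01, 0.66, 0, 0, 0, 0, 0, 0.66, 0, 0, 0, 0, 0, 0.66, 0, 0, 0, 0, 0, 0.66, 0, 0, 0, 0, 0, 0.66, 0, 0, 0, 0, 0, 0, 0, 0, 0]}}

```text
time: 18.1
position: [535.4, -332.6, 6.0]
tcp_rot: [-0.044, 0.999, 0.003, -0.003]
wrist_force: [-0.1, 1.4, -1.3]
width: 1.002
gripper_force: 0.0
```

Call:
{"fn": "arm_command", "kwargs": {"targets": [0, 0, 0, 0, 0, 0, 0, 0, 0, 0, 0, 0, 0, 0, 0, 0, 0, 0, 0, 0, 0, 0, 0, 0, 0, 0, 0, 0, 0, 0, 0, 0, 0, 0, 0, 0, 0, 0, 0, 0, 0, 0], "gripper": 255, "squeeze": 60}}

```text
time: 18.68
position: [538.0, -335.9, 12.2]
tcp_rot: [-0.043, 0.999, -0.001, 0.001]
wrist_force: [0.3, -0.3, 6.4]
width: 0.458
gripper_force: 62.4
```

Call:
{"fn": "arm_command", "kwargs": {"targets": [0, 0, -0.6, 0, 0, 0, 0, 0, -0.9, 0, 0, 0, 0, 0, -0.9, 0, 0, 0, 0, 0, -0.9, 0, 0, 0, 0, 0, -0.7, 0, 0, 0, 0, 0, 0, 0, 0, 0, 0, 0, 0, 0, 0, 0]}}

```text
time: 19.27
position: [537.5, -335.6, 131.6]
tcp_rot: [-0.043, 0.999, -0.001, 0.001]
wrist_force: [0.6, -1.7, -1.7]
width: 0.455
gripper_force: 61.5
```

```bash
python3 - <<'E'
from h import *
print(state()["position"]);plan([554.8,13.9,128],Rt=down(92.5))
E
```

```text
[ 537.48875859 -335.55578991  131.60686033]
shift now-tool [-1.58 11.56  0.11] shift after-turn [-1.08 11.61  0.12] turn [-0.01  0.01  0.36]
```

Call:
{"fn": "arm_command", "kwargs": {"targets": [-0.088, 0.773, 0.007, 0, 0, 0.024, -0.088, 0.773, 0.007, 0, 0, 0.024, -0.088, 0.773, 0.007, 0, 0, 0.024, -0.088, 0.773, 0.007, 0, 0, 0.024, -0.088, 0.773, 0.007, 0, 0, 0.024, -0.088, 0.773, 0.007, 0, 0, 0.024, -0.088, 0.773, 0.007, 0, 0, 0.024, -0.088, 0.773, 0.007, 0, 0, 0.024, -0.088, 0.773, 0.007, 0, 0, 0.024, -0.088, 0.773, 0.007, 0, 0, 0.024, -0.088, 0.773, 0.007, 0, 0, 0.024, -0.088, 0.773, 0.007, 0, 0, 0.024, -0.088, 0.773, 0.007, 0, 0, 0.024, -0.088, 0.773, 0.007, 0, 0, 0.024, -0.088, 0.773, 0.007, 0, 0, 0.024, 0, 0, 0, 0, 0, 0]}}

```text
time: 20.6
position: [552.9, 17.8, 126.0]
tcp_rot: [-0.023, 1.0, 0.001, -0.001]
wrist_force: [-0.4, 1.1, -1.3]
width: 0.453
gripper_force: 61.5
```

```bash
python3 - <<'E'
from sl import *
s=state();print(s["position"],s["width"],s["gripper_force"]);im,rz,K,W=snap("wrist"); slides(im,rz,K,W,("green",),48,36,55)
plan([554.8,13.9,21],Rt=down(92.5))
E
```

```text
[552.85194538  17.79265033 125.98289459] 0.45335748726831476 61.45241975784302
green [ 380  159   74  108 3736] [546.7 130.3] [91.6 44.3] long yaw 2.1 zmed 48.1
shift now-tool [-0.07 -0.07  3.5 ] shift after-turn [-0.06 -0.07  3.5 ] turn [ 0.01 -0.02  0.02]
```

Call:
{"fn": "arm_command", "kwargs": {"targets": [0, -0.04, 0.7, 0, 0, 0, 0, -0.04, 0.7, 0, 0, 0, 0, 0, 0.7, 0, 0, 0, 0, 0, 0.7, 0, 0, 0, 0, 0, 0.7, 0, 0, 0, 0, 0, 0, 0, 0, 0, 0, 0, 0, 0, 0, 0]}}

```text
time: 21.23
position: [553.1, 11.0, 21.1]
tcp_rot: [-0.021, 1.0, 0.0, -0.001]
wrist_force: [0.3, -0.4, -1.0]
width: 0.459
gripper_force: 65.7
```

Call:
{"fn": "arm_command", "kwargs": {"targets": [0, 0, 0, 0, 0, 0, 0, 0, 0, 0, 0, 0, 0, 0, 0, 0, 0, 0, 0, 0, 0, 0, 0, 0, 0, 0, 0, 0, 0, 0], "gripper": 90}}

```text
time: 21.65
position: [553.9, 11.8, 22.7]
tcp_rot: [-0.022, 1.0, -0.0, 0.0]
wrist_force: [1.0, 0.1, 0.1]
width: 0.649
gripper_force: 0.0
```

Call:
{"fn": "arm_command", "kwargs": {"targets": [0, 0, -0.8, 0, 0, 0, 0, 0, -0.8, 0, 0, 0, 0, 0, -0.8, 0, 0, 0, 0, 0, -0.8, 0, 0, 0, 0, 0, -0.8, 0, 0, 0, 0, 0, -0.8, 0, 0, 0, 0, 0, -0.8, 0, 0, 0, 0, 0, -0.8, 0, 0, 0, 0, 0, -0.8, 0, 0, 0, 0, 0, 0, 0, 0, 0]}}

```text
time: 22.48
position: [555.3, 11.7, 243.4]
tcp_rot: [-0.022, 1.0, -0.001, 0.004]
wrist_force: [-0.2, -0.0, -0.3]
width: 0.65
gripper_force: 0.0
```

```bash
python3 - <<'E'
from sl import *
s=state();print(s["position"],s["joints"]);im,rz,K,W=snap("wrist"); slides(im,rz,K,W,("green","blue"),48,36,55);cv2.imwrite("pics/w6.png",im)
im,rz,K,W=snap("top");cv2.imwrite("pics/top2.png",im)
plan([681,78,300],Rt=down(2.5))
E
```

```text
[555.3270129   11.67245162 243.42635174] [-1.89924212e-01  3.67528660e-01  1.39014151e+00 -1.27880813e-06
  1.37568556e+00 -1.80410455e+00]
green [ 358  142   45   73 1439] [546.9 131.2] [91.6 42.9] long yaw 1.8 zmed 48.2
blue [250 118 125   2 167] [487.1 -26.8] [ 0.  42.6] long yaw -87.5 zmed 52.8
blue [ 265  141   32   73 1025] [550.8  11.3] [91.2 39.6] long yaw 2.5 zmed 48.3
shift now-tool [-4.33  2.02 -2.03] shift after-turn [ 2.02  4.33 -2.04] turn [1.000e-02 1.000e-02 1.309e+01]
```

View pics/w6.png

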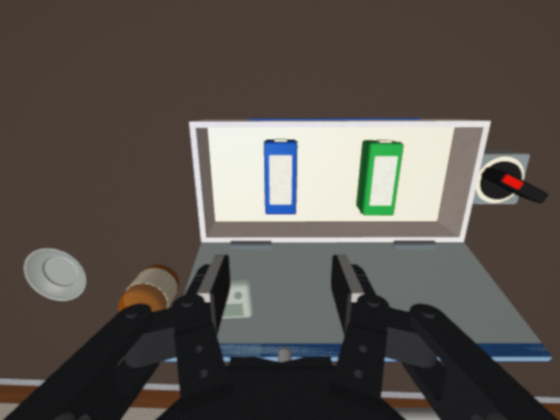

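View pics/top2.png

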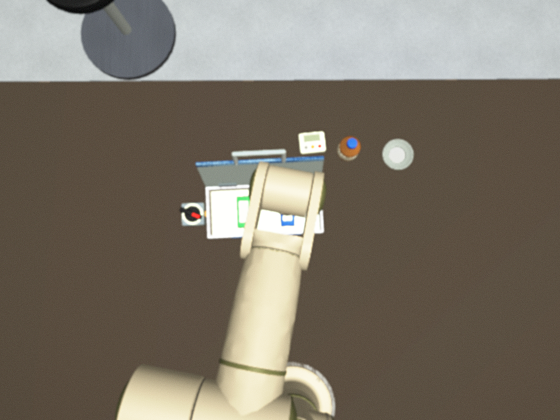

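Both boxes lie flat on the chamber floor: blue at (281,178) and green at (381,178). Now I go back to the bar to close the lid.

Call:
{"fn": "arm_command", "kwargs": {"targets": [0, 0, -0.7, 0, 0, 0, 0, 0, -0.7, 0, 0, 0, 0, 0, -0.7, 0, 0, 0, 0, 0, 0, 0, 0, 0.935, 0, 0, 0, 0, 0, 0.935, 0, 0, 0, 0, 0, 0.935, 0, 0, 0, 0, 0, 0.935, 0, 0, 0, 0, 0, 0.935, 0, 0, 0, 0, 0, 0.935, 0, 0, 0, 0, 0, 0.935, 0, 0, 0, 0, 0, 0.935, 0, 0, 0, 0, 0, 0.935, 0, 0, 0, 0, 0, 0.935, 0, 0, 0, 0, 0, 0.935, 0, 0, 0, 0, 0, 0.935, 0, 0, 0, 0, 0, 0.935, 0, 0, 0, 0, 0, 0.935, 0, 0, 0, 0, 0, 0], "gripper": 130}}

```text
time: 24.08
position: [553.6, 11.9, 300.1]
tcp_rot: [0.693, 0.721, -0.001, -0.001]
wrist_force: [0.6, 0.6, -0.2]
width: 0.486
gripper_force: 0.0
```

```bash
python3 - <<'E'
from h import *
s=state();print(s["position"],s["joints"]);plan([678.5,79,300],Rt=down(2.5))
E
```

```text
[553.58258851  11.89285254 300.07099544] [-1.90110927e-01  3.41620776e-01  1.28081872e+00 -4.75327200e-05
  1.52163381e+00 -2.29284623e-01]
shift now-tool [ 2.07  4.25 -0.01] shift after-turn [2.05 4.26 0.  ] turn [-0.02 -0.   -0.04]
```

Call:
{"fn": "arm_command", "kwargs": {"targets": [0.345, 0.708, 0, 0, 0, 0, 0.345, 0.708, 0, 0, 0, 0, 0.345, 0.708, 0, 0, 0, 0, 0.345, 0.708, 0, 0, 0, 0, 0.345, 0.708, 0, 0, 0, 0, 0.345, 0.708, 0, 0, 0, 0, 0, 0, 0, 0, 0, 0, 0, 0, 0, 0, 0, 0]}}

```text
time: 24.75
position: [678.8, 79.8, 299.2]
tcp_rot: [0.69, 0.723, -0.001, -0.001]
wrist_force: [0.4, 0.9, 0.2]
width: 0.489
gripper_force: 0.0
```

```bash
python3 - <<'E'
from h import *
im,rz,K,W=snap("wrist");P=cloud(rz,K,W)
m=(P[...,2]>232)&(P[...,2]<258)&(P[...,0]>630)&(P[...,0]<720);q=P[m];q=q[(q[:,1]>85)&(q[:,1]<130)]
print(len(q),np.median(q,0),q.min(0),q.max(0));plan([678.5,79,224],Rt=down(2.5))
E
```

```text
1003 [676.84926977 108.82948354 244.35624216] [670.01134533  85.01432972 239.19872178] [683.59809969 129.99709372 246.75845976]
shift now-tool [-0.01  0.01  2.54] shift after-turn [-0.01  0.    2.54] turn [-0.02 -0.    0.02]
```

Call:
{"fn": "arm_command", "kwargs": {"targets": [0, 0, 0.635, 0, 0, 0, 0, 0, 0.635, 0, 0, 0, 0, 0, 0.635, 0, 0, 0, 0, 0, 0.6, 0, 0, 0, 0, 0, 0, 0, 0, 0]}}

```text
time: 25.22
position: [676.7, 78.9, 222.9]
tcp_rot: [0.691, 0.722, -0.002, -0.002]
wrist_force: [-0.6, 0.2, -1.4]
width: 0.493
gripper_force: 0.0
```

Call:
{"fn": "arm_command", "kwargs": {"targets": [0, 0, 0, 0, 0, 0, 0, 0, 0, 0, 0, 0, 0, 0, 0, 0, 0, 0, 0, 0, 0, 0, 0, 0, 0, 0, 0, 0, 0, 0, 0, 0, 0, 0, 0, 0, 0, 0, 0, 0, 0, 0], "gripper": 255, "squeeze": 30}}

```text
time: 25.8
position: [678.6, 79.2, 228.4]
tcp_rot: [0.692, 0.722, 0.0, 0.001]
wrist_force: [-4.1, -1.9, 6.8]
width: 0.13
gripper_force: 29.9
```

```bash
python3 - <<'E'
from h import *
s=state();print(s["position"],s["wrist_force"],s["width"]*85)
t=np.linspace(1.862,.016,21); x=-184*np.cos(t); z=184*np.sin(t)
for a,b in zip(np.diff(x)/30,-np.diff(z)/30): print(round(a,3),round(b,3))
E
```

```text
[678.6034543   79.17874422 228.35116354] [-4.11589416 -1.85979543  6.75020676] 11.019786636685543
-0.549 -0.137
-0.559 -0.086
-0.565 -0.034
-0.566 0.018
-0.562 0.07
-0.553 0.122
-0.539 0.172
-0.521 0.221
-0.498 0.268
-0.472 0.313
-0.441 0.355
-0.406 0.394
-0.368 0.43
-0.327 0.462
-0.283 0.49
-0.237 0.514
-0.188 0.534
-0.138 0.549
-0.087 0.559
-0.035 0.565
```

Call:
{"fn": "arm_command", "kwargs": {"targets": [0, -0.549, -0.137, 0, 0, 0, 0, -0.559, -0.086, 0, 0, 0, 0, -0.565, -0.034, 0, 0, 0, 0, -0.566, 0.018, 0, 0, 0, 0, -0.562, 0.07, 0, 0, 0, 0, -0.553, 0.122, 0, 0, 0, 0, -0.539, 0.172, 0, 0, 0]}}

```text
time: 26.38
position: [562.6, 74.0, 224.8]
tcp_rot: [0.692, 0.722, 0.002, 0.003]
wrist_force: [5.6, -1.6, -1.2]
width: 0.127
gripper_force: 31.0
```

Call:
{"fn": "arm_command", "kwargs": {"targets": [0, -0.521, 0.221, 0, 0, 0, 0, -0.498, 0.268, 0, 0, 0, 0, -0.472, 0.313, 0, 0, 0, 0, -0.441, 0.355, 0, 0, 0, 0, -0.406, 0.394, 0, 0, 0, 0, -0.368, 0.43, 0, 0, 0]}}

```text
time: 26.88
position: [481.2, 70.4, 164.4]
tcp_rot: [0.692, 0.722, 0.001, 0.002]
wrist_force: [3.8, -1.5, 1.6]
width: 0.124
gripper_force: 32.4
```

Call:
{"fn": "arm_command", "kwargs": {"targets": [0, -0.327, 0.462, 0, 0, 0, 0, -0.283, 0.49, 0, 0, 0, 0, -0.237, 0.514, 0, 0, 0, 0, -0.188, 0.534, 0, 0, 0, 0, -0.138, 0.549, 0, 0, 0, 0, 0, 0, 0, 0, 0]}}

```text
time: 27.38
position: [445.0, 68.9, 85.3]
tcp_rot: [0.692, 0.722, -0.0, -0.0]
wrist_force: [0.9, -4.1, -3.7]
width: 0.124
gripper_force: 33.6
```

Call:
{"fn": "arm_command", "kwargs": {"targets": [0, -0.087, 0.5, 0, 0, 0, 0, -0.035, 0.4, 0, 0, 0, 0, 0, 0.15, 0, 0, 0, 0, 0, 0, 0, 0, 0, 0, 0, 0, 0, 0, 0]}}

```text
time: 27.8
position: [441.4, 68.8, 55.3]
tcp_rot: [0.691, 0.722, -0.001, -0.001]
wrist_force: [-6.4, -4.2, -1.8]
width: 0.125
gripper_force: 34.2
```

Call:
{"fn": "arm_command", "kwargs": {"targets": [0, 0, 0.1, 0, 0, 0, 0, 0, 0.1, 0, 0, 0, 0, 0, 0, 0, 0, 0, 0, 0, 0, 0, 0, 0, 0, 0, 0, 0, 0, 0]}}

```text
time: 28.22
position: [441.2, 68.9, 49.6]
tcp_rot: [0.691, 0.722, -0.001, -0.001]
wrist_force: [-6.3, -4.9, 0.8]
width: 0.126
gripper_force: 34.9
```

Call:
{"fn": "arm_command", "kwargs": {"targets": [0, 0, 0.1, 0, 0, 0, 0, 0, 0.1, 0, 0, 0, 0, 0, 0, 0, 0, 0, 0, 0, 0, 0, 0, 0, 0, 0, 0, 0, 0, 0]}}

```text
time: 28.63
position: [441.3, 69.1, 45.6]
tcp_rot: [0.691, 0.723, -0.001, -0.001]
wrist_force: [-17.9, -3.2, 32.1]
width: 0.123
gripper_force: 40.7
```

The 32 N reaction shows the lid is shut. I release, rise and plan the move to the screw.

Call:
{"fn": "arm_command", "kwargs": {"targets": [0, 0, 0, 0, 0, 0, 0, 0, 0, 0, 0, 0, 0, 0, 0, 0, 0, 0, 0, 0, 0, 0, 0, 0], "gripper": 150}}

```text
time: 28.97
position: [442.4, 69.2, 43.5]
tcp_rot: [0.692, 0.722, 0.0, 0.0]
wrist_force: [-0.4, -0.6, -0.0]
width: 0.412
gripper_force: 0.0
```

Call:
{"fn": "arm_command", "kwargs": {"targets": [0, 0, -0.4, 0, 0, 0, 0, 0, -0.8, 0, 0, 0, 0, 0, -0.8, 0, 0, 0, 0, 0, -0.8, 0, 0, 0, 0, 0, -0.8, 0, 0, 0, 0, 0, -0.8, 0, 0, 0, 0, 0, -0.8, 0, 0, 0, 0, 0, 0, 0, 0, 0]}}

```text
time: 29.63
position: [443.8, 69.1, 203.4]
tcp_rot: [0.692, 0.722, 0.002, 0.003]
wrist_force: [0.2, 0.3, 1.3]
width: 0.414
gripper_force: 0.0
```

```bash
python3 - <<'E'
from m import *
s=state();print(s["position"],s["joints"]);im,rz,K,W=snap("wrist");P=cloud(rz,K,W)
m=(P[...,2]>40)&(P[...,2]<110)
q=P[m]; a=q[(abs(q[:,0]-440.5)<4)&(q[:,1]>20)&(q[:,1]<120)]; print("bar top z",np.median(a[:,2]))
a=q[(abs(q[:,0]-490)<3)&(q[:,1]>0)&(q[:,1]<200)]; print("lid front z",np.median(a[:,2]))
a=q[(abs(q[:,0]-600)<3)&(q[:,1]>0)&(q[:,1]<200)]; print("lid back z",np.median(a[:,2]))
plan([543.2,279.6,210],Rt=down(156.8))
E
```

```text
[443.7910362   69.11080117 203.35902405] [-1.07497800e-01  1.67244397e-01  1.76047125e+00  1.11530606e-04
  1.20631683e+00 -1.50914756e-01]
bar top z 71.80393497553499
lid front z 70.00341382650242
lid back z 68.9365445118562
shift now-tool [ 6.86  3.64 -0.29] shift after-turn [-7.76 -0.31 -0.3 ] turn [  0.     0.05 -22.45]
```

Lid closed: the bar top reads 72 mm as expected. Now I move over the screw.

Call:
{"fn": "arm_command", "kwargs": {"targets": [0.762, 0.404, -0.03, 0, 0, 0, 0.762, 0.404, -0.03, 0, 0, 0, 0.762, 0.404, -0.03, 0, 0, 0, 0.762, 0.404, -0.03, 0, 0, 0, 0.762, 0.404, -0.03, 0, 0, 0, 0.762, 0.404, -0.03, 0, 0, 0, 0.762, 0.404, -0.03, 0, 0, 0, 0.762, 0.404, -0.03, 0, 0, 0, 0.762, 0.404, -0.03, 0, 0, 0, 0, 0, 0, 0, 0, -0.935, 0, 0, 0, 0, 0, -0.935, 0, 0, 0, 0, 0, -0.935, 0, 0, 0, 0, 0, -0.935, 0, 0, 0, 0, 0, -0.935, 0, 0, 0, 0, 0, -0.935, 0, 0, 0, 0, 0, -0.935, 0, 0, 0, 0, 0, -0.935, 0, 0, 0, 0, 0, -0.935, 0, 0, 0, 0, 0, -0.935], "gripper": 120}}

```text
time: 31.27
position: [541.7, 279.4, 205.8]
tcp_rot: [0.199, 0.98, -0.0, -0.001]
wrist_force: [0.6, -0.4, 0.1]
width: 0.531
gripper_force: 0.0
```

Call:
{"fn": "arm_command", "kwargs": {"targets": [0, 0, 0, 0, 0, -0.935, 0, 0, 0, 0, 0, -0.935, 0, 0, 0, 0, 0, -0.935, 0, 0, 0, 0, 0, -0.935, 0, 0, 0, 0, 0, -0.935, 0, 0, 0, 0, 0, -0.935, 0, 0, 0, 0, 0, -0.935, 0, 0, 0, 0, 0, -0.935, 0, 0, 0, 0, 0, -0.935, 0, 0, 0, 0, 0, -0.935, 0, 0, 0, 0, 0, -0.935, 0, 0, 0, 0, 0, -0.935, 0, 0, 0, 0, 0, -0.935, 0, 0, 0, 0, 0, -0.935, 0, 0, 0, 0, 0, 0]}}

```text
time: 32.52
position: [541.7, 279.4, 205.9]
tcp_rot: [-0.552, 0.834, 0.0, -0.001]
wrist_force: [-0.1, -0.3, 0.7]
width: 0.53
gripper_force: 0.0
```

```bash
python3 - <<'E'
from m import *
s=state();print(s["position"],s["joints"]);im,rz,K,W=snap("wrist");P=cloud(rz,K,W);cv2.imwrite("pics/w7.png",im)
mw=(P[...,2]>71)&(P[...,2]<86)&(np.hypot(P[...,0]-543,P[...,1]-280)<45)
w=ray(np.argwhere(mw)[:,::-1],K,W,78)[:,:2]; print("wing",cv2.minAreaRect(w.astype(np.float32)),w.mean(0))
plan([543.2,279.6,48],Rt=down(156.8))
E
```

```text
[541.748198   279.38390058 205.9088286 ] [ 2.84115777e-01  5.20333802e-01  1.26019650e+00  1.06428887e-04
  1.36315455e+00 -2.45575470e+00]
wing ((543.236572265625, 279.5184020996094), (59.325504302978516, 13.5997314453125), 67.27119445800781) [542.51973599 278.30900042]
shift now-tool [-0.03 -0.05  5.27] shift after-turn [-0.03 -0.04  5.27] turn [ 0.01 -0.01 -0.02]
```

View pics/w7.png

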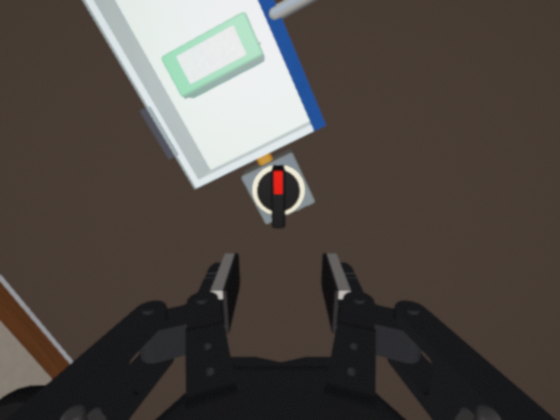

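The wing at (279,195) is vertical in the image and centred between the fingers (230 and 330). I go down and grip.

Call:
{"fn": "arm_command", "kwargs": {"targets": [0, -0.02, 0.75, 0, 0, 0, 0, -0.02, 0.75, 0, 0, 0, 0, 0, 0.75, 0, 0, 0, 0, 0, 0.75, 0, 0, 0, 0, 0, 0.75, 0, 0, 0, 0, 0, 0.75, 0, 0, 0, 0, 0, 0.75, 0, 0, 0, 0, 0, 0, 0, 0, 0]}}

```text
time: 33.23
position: [540.6, 278.2, 44.9]
tcp_rot: [-0.549, 0.836, 0.001, -0.004]
wrist_force: [-1.0, 0.2, -1.2]
width: 0.53
gripper_force: 0.0
```

Call:
{"fn": "arm_command", "kwargs": {"targets": [0, 0, 0, 0, 0, 0, 0, 0, 0, 0, 0, 0, 0, 0, 0, 0, 0, 0, 0, 0, 0, 0, 0, 0, 0, 0, 0, 0, 0, 0, 0, 0, 0, 0, 0, 0, 0, 0, 0, 0, 0, 0, 0, 0, 0, 0, 0, 0], "gripper": 255, "squeeze": 50}}

```text
time: 33.9
position: [543.9, 279.2, 51.4]
tcp_rot: [-0.55, 0.835, -0.0, 0.001]
wrist_force: [-0.3, 0.2, 7.1]
width: 0.156
gripper_force: 52.2
```

Call:
{"fn": "arm_command", "kwargs": {"targets": [0, 0, 0, 0, 0, 0.5, 0, 0, 0, 0, 0, 0.7, 0, 0, 0, 0, 0, 0.7, 0, 0, 0, 0, 0, 0.7, 0, 0, 0, 0, 0, 0.7, 0, 0, 0, 0, 0, 0.7, 0, 0, 0, 0, 0, 0.7, 0, 0, 0, 0, 0, 0.7, 0, 0, 0, 0, 0, 0.7, 0, 0, 0, 0, 0, 0.7, 0, 0, 0, 0, 0, 0.7, 0, 0, 0, 0, 0, 0.7, 0, 0, 0, 0, 0, 0.7, 0, 0, 0, 0, 0, 0.7]}}

```text
time: 35.07
position: [543.2, 280.4, 51.5]
tcp_rot: [-0.005, 1.0, 0.001, 0.001]
wrist_force: [-3.3, 6.4, 6.9]
width: 0.154
gripper_force: 52.4
```

```bash
cat > q.py <<'E'
from h import *
s=state();y=R.from_quat(s["tcp_rot"]).as_matrix()[:,1];print(s["position"].round(1),s["wrist_force"].round(1),"T",s["ft_torque"].round(3),"yaw",np.arctan2(y[1],y[0]).round(4),"j6",s["joints"][5].round(3),s["gripper_force"],s["width"]*85)
E
python3 q.py
```

```text
[543.2 280.4  51.5] [-3.3  6.4  6.9] T [0.897 0.69  0.054] yaw 1.5799 j6 -1.297 52.42438495159149 13.048495385790076
```

Call:
{"fn": "arm_command", "kwargs": {"targets": [0, 0, 0, 0, 0, 0.7, 0, 0, 0, 0, 0, 0.7, 0, 0, 0, 0, 0, 0.7, 0, 0, 0, 0, 0, 0.7, 0, 0, 0, 0, 0, 0.7]}}

```text
time: 35.48
position: [543.3, 280.9, 51.4]
tcp_rot: [0.204, 0.979, 0.002, 0.001]
wrist_force: [-2.6, 8.9, 5.9]
width: 0.152
gripper_force: 52.2
```

```bash
python3 q.py
```

```text
[543.3 280.9  51.4] [-2.6  8.9  5.9] T [1.423 0.555 0.116] yaw 1.1599 j6 -0.877 52.2394323348999 12.935594019085347
```

Call:
{"fn": "arm_command", "kwargs": {"targets": [0, 0, 0, 0, 0, 0.7, 0, 0, 0, 0, 0, 0.7, 0, 0, 0, 0, 0, 0.7]}}

```text
time: 35.73
position: [543.4, 281.2, 51.5]
tcp_rot: [0.325, 0.946, 0.002, 0.001]
wrist_force: [-1.2, 11.3, 5.6]
width: 0.156
gripper_force: 52.1
```

```bash
python3 q.py
```

```text
[543.4 281.2  51.5] [-1.2 11.3  5.6] T [1.672 0.331 0.062] yaw 0.9079 j6 -0.625 52.08381235599518 13.301242465989537
```

Call:
{"fn": "arm_command", "kwargs": {"targets": [0.03, 0.04, 0, 0, 0, 0.5, 0, 0, 0, 0, 0, 0.7, 0, 0, 0, 0, 0, 0.7]}}

```text
time: 35.98
position: [543.6, 281.4, 51.5]
tcp_rot: [0.43, 0.903, 0.001, 0.001]
wrist_force: [-2.3, 4.1, 8.2]
width: 0.148
gripper_force: 74.3
```

```bash
python3 q.py
```

```text
[543.6 281.4  51.5] [-2.3  4.1  8.2] T [0.611 0.431 1.857] yaw 0.6819 j6 -0.396 74.28106594830751 12.594077812596174
```

Call:
{"fn": "arm_command", "kwargs": {"targets": [0, 0, 0, 0, 0, 0.7, 0, 0, 0, 0, 0, 0.7, 0, 0, 0, 0, 0, 0.7]}}

```text
time: 36.23
position: [543.6, 281.4, 51.7]
tcp_rot: [0.536, 0.844, 0.0, 0.002]
wrist_force: [-1.6, 3.4, 8.6]
width: 0.155
gripper_force: 224.4
```

```bash
python3 q.py
```

```text
[543.6 281.4  51.7] [-1.6  3.4  8.6] T [0.88  0.687 6.826] yaw 0.4404 j6 -0.151 224.42486179992557 13.199234295147187
```

The stop was met near yaw 0.77. I ease back to take the strain off and hold there.

Call:
{"fn": "arm_command", "kwargs": {"targets": [0, 0, 0, 0, 0, -0.6, 0, 0, 0, 0, 0, -0.6, 0, 0, 0, 0, 0, -0.6, 0, 0, 0, 0, 0, -0.4, 0, 0, 0, 0, 0, 0, 0, 0, 0, 0, 0, 0, 0, 0, 0, 0, 0, 0]}}

```text
time: 36.82
position: [543.6, 281.3, 51.4]
tcp_rot: [0.423, 0.906, 0.001, 0.001]
wrist_force: [-1.1, 3.1, 6.6]
width: 0.15
gripper_force: 67.6
```

```bash
python3 q.py
```

```text
[543.6 281.3  51.4] [-1.1  3.1  6.6] T [0.622 0.489 1.145] yaw 0.6983 j6 -0.412 67.61612618342042 12.789760624230906
```

Call:
{"fn": "arm_command", "kwargs": {"targets": [0, 0, 0, 0, 0, -0.8, 0, 0, 0, 0, 0, -0.8, 0, 0, 0, 0, 0, -0.8, 0, 0, 0, 0, 0, -0.8, 0, 0, 0, 0, 0, -0.8, 0, 0, 0, 0, 0, -0.8, 0, 0, 0, 0, 0, -0.8, 0, 0, 0, 0, 0, -0.8, 0, 0, 0, 0, 0, -0.8, 0, 0, 0, 0, 0, -0.8, 0, 0, 0, 0, 0, -0.8, 0, 0, 0, 0, 0, -0.8, 0, 0, 0, 0, 0, -0.8, 0, 0, 0, 0, 0, -0.8, 0, 0, 0, 0, 0, -0.8, 0, 0, 0, 0, 0, -0.8, 0, 0, 0, 0, 0, -0.8, 0, 0, 0, 0, 0, 0, 0, 0, 0, 0, 0, 0]}}

```text
time: 38.4
position: [543.5, 279.6, 51.4]
tcp_rot: [-0.37, 0.929, -0.001, 0.0]
wrist_force: [-3.3, -7.2, 9.7]
width: 0.152
gripper_force: 52.8
```

```bash
python3 q.py
```

```text
[543.5 279.6  51.4] [-3.3 -7.2  9.7] T [-1.2    0.614  0.08 ] yaw 2.3283 j6 -2.043 52.79021501541138 12.88722917948635
```

Call:
{"fn": "arm_command", "kwargs": {"targets": [0, 0, 0, 0, 0, 0, 0, 0, 0, 0, 0, 0, 0, 0, 0, 0, 0, 0, 0, 0, 0, 0, 0, 0, 0, 0, 0, 0, 0, 0], "gripper": 120}}

```text
time: 38.82
position: [543.1, 280.6, 49.7]
tcp_rot: [-0.37, 0.929, 0.0, -0.0]
wrist_force: [-0.2, -0.9, 0.1]
width: 0.535
gripper_force: 0.0
```

Call:
{"fn": "arm_command", "kwargs": {"targets": [0, 0, -0.4, 0, 0, 0, 0, 0, -0.8, 0, 0, 0, 0, 0, -0.8, 0, 0, 0, 0, 0, -0.8, 0, 0, 0, 0, 0, -0.8, 0, 0, 0, 0, 0, -0.8, 0, 0, 0, 0, 0, -0.8, 0, 0, 0, 0, 0, 0, 0, 0, 0]}}

```text
time: 39.48
position: [544.7, 281.1, 212.0]
tcp_rot: [-0.37, 0.929, -0.0, 0.005]
wrist_force: [-0.4, -0.6, 0.7]
width: 0.532
gripper_force: 0.0
```

```bash
python3 - <<'E'
from m import *
im,rz,K,W=snap("wrist");P=cloud(rz,K,W);cv2.imwrite("pics/w8.png",im)
mw=(P[...,2]>71)&(P[...,2]<86)&(np.hypot(P[...,0]-543,P[...,1]-280)<45)
w=ray(np.argwhere(mw)[:,::-1],K,W,78)[:,:2]; print("wing",cv2.minAreaRect(w.astype(np.float32)),w.mean(0))
for i,s,c,l in blobs(col(im,"red"),10): print("red",ray(c,K,W,78).round(1))
for xx in(490,600):
    a=P[(abs(P[...,0]-xx)<4)&(P[...,1]>150)&(P[...,1]<225)&(P[...,2]>5)]; print(xx,np.median(a[:,2]))
im,rz,K,W=snap("top");P=cloud(rz,K,W)
for uv in[(266,232),(290,200)]: print(P[uv[1],uv[0]])
E
```

```text
wing ((542.7732543945312, 279.26910400390625), (59.971378326416016, 13.136332511901855), 43.817604064941406) [542.14843607 278.98016773]
red [[529.9 267.2  78. ]]
490 69.57453157597544
600 69.05218131951597
[488.54630304  69.3421073   72.04124248]
[577.41575756   2.86678487  70.94601401]
```

View pics/w8.png

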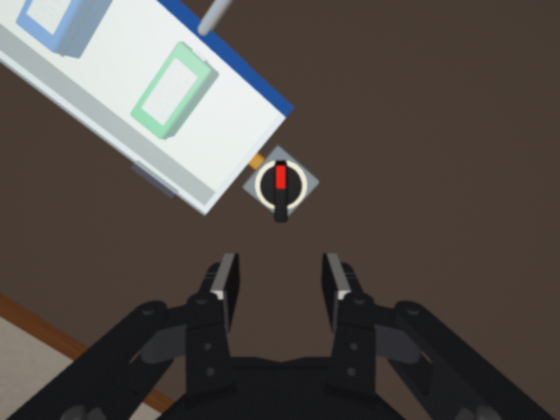

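The lid is shut over both boxes and the wing at (281,190) stands at 43.8°, a quarter turn back from the stop. The robot is clear, so I hand in.

```bash
python3 -c "
from cell import *
print(sign_off())"
```

```text
the job is handed in; nothing more can be done
None
```

The job is handed in at about 40 s of the 210 s limit: both slide boxes present (blue and green) lie on the chamber floor, the lid is closed, and the screw was bottomed and backed off about 90°; the timer, bottle and dish were not touched, and sign-off returned no verdict.

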